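Refit the two control knobs of a bench instrument

ROBOT

A 6-joint arm with a two-finger parallel gripper is mounted at the origin on the work surface. World frame = base frame: x ahead of the robot, y to its left, z up, the work surface at z = 0. Lengths are in mm, angles in rad, forces in N, time in s.
With the tool pointing down it reaches from about 300 to 775 mm from the base axis. Payload 14.6 kg.
Tool frame: the origin (TCP) lies midway between the tips of the shut fingers; the grasp point (between the pads) lies grasp_offset behind it (grasp_offset is the distance from the TCP to the grasp point, in mm); z points along the fingers, y is the line along which they close (so a half turn about z gives the same grasp; the last joint's range is limited). The gripper opens to 94 mm and grips with 3 to 60 N. Pads are 16 mm wide; open, the fingers measure 119 mm over their backs; the gripper's body (75 mm by 177 mm) begins 78 mm behind the grasp point.
Start: joints at [-1.346, 0.3, 1.521, -0, 1.321, -0.067], TCP at [158.215, -526.742, 205.446] pointing down, gripper open.
Joint ranges: [-3.03, 3.03], [-0.79, 2.21], [0.23, 2.52], [-1.04, 4.18], [0, 3.07], [-2.55, 2.55]. Speed limits (rad/s): [2.22, 2.22, 2.57, 3.14, 3.14, 3.14].

INTERFACE

Orientations are given as [roll, pitch, yaw] about the fixed x, y, z axes, in that order (R = Rz(yaw) Ry(pitch) Rx(roll)).
In Python, from cell import * gives the robot as it stands. The module is installed in compiled form; this text tells all that it offers.
- The arm moves only by the shell command python3 -m jog 'ROWS' [FORCE]. ROWS is JSON, a list of rows, each a list of 3 entries, a list of its own where there are three numbers: the finger opening in mm, from 0 to 94, then the shift along the tool's x, y, z in units of 50 mm (1.0 is 50 mm), then the turn about the tool's z in units of 180 degrees (1.0 is 180 degrees). In form: [[fingers, [dx, dy, dz], twist], ...]. A call has 1 to 20 rows; each row shifts and turns the commanded pose from where the row before left it, along the tool's axes as they then stand; what a row does not reach is not made up. A row lasts 1/10 s, in which the tool goes at most 50 mm and 8.59 degrees, less where a joint would pass 70% of its speed; a pose out of reach is approached as far as the arm can. A call with a number of a shift or a turn outside -1 to 1 is refused whole. A call with a gripper value outside its range is refused whole. The fingers move at their own pace and stop on an object; FORCE is the grip in N (left out, the last holds). Time passes only in rows, so rows that do not move let the fingers close. It gives the time, the measured TCP pose, the force, the opening and the grip force at its end, in the units of the state.
- read_state(): the state, without advancing time (a new reading comes with each control period).
- camera(name): name is "side" or "top" or "wrist"; returns the picture (420x560x3 uint8, red, green, blue); there is no depth.
- calibration(name): a dict with "mtx" (3x3 intrinsics, pixels), "cam_to_world" (4x4, takes a point from camera to world coordinates); the wrist camera has in their place "hand_eye" (4x4, takes a point from camera to tool coordinates, whose origin is the TCP and whose axes are the flange's). Camera axes: x right, y down, z forward; pixel columns grow to the right and rows downward; lengths in mm; the calibration is good to about 2 mm. A picture is of the moment at which its call begins: read the wrist's pose just before it. calibration takes no time and is no camera call.
- sign_off(): hands the job in; it is judged then, once.
Trained networks look in the newest picture that a camera, given by its name, has taken for a name from the list of things; names that differ only in an ending like _2 or _b are one class to them, and where a whole thing is asked for, a point or a joint stands for the part that bears it (a point fixed in the world has none). Each returns a list of dicts, best first, with "conf" (0 to 1); they miss things now and then, are a little off and sometimes report something else, mostly with a low value. They report only what shows in the picture. A call takes as long as a camera call. They do not tell look-alikes from the thing itself.
- regions_of(camera, query): "pixels" (420x560 bool, what is visible of it) and "rect" ([centre column, centre row, width, height] in pixels, round what is visible of it).
The state is a dict: "clock": time; "joints": joint angles; "qd": joint speeds; "effort": joint torques, N m; "eef_pos": TCP position; "eef_rot": TCP orientation; "wrist_force": force on the tool from outside, world axes, zero at the start; "moment": the same for the moment, N m; "finger_gap": finger opening in mm; "finger_force": force on a finger pad.
Only numpy, scipy, OpenCV 4.12 (cv2) and the standard library are available. Lean on these libraries where they do the work, as an engineer would, in place of code of your own. Each camera call takes 0.05 s, during which the arm holds its last target. There are 200 camera calls.

TASK

The two control knobs of the repaired bench instrument lie in the parts tray: put the large knob back on the thick shaft and the small knob on the thin one, each turned so that its nose points the same way as the flat of its shaft, and pushed fully home on the deck. Leave the capacitor, the bottle and the multimeter where they are.

Things in the scene. Friction and masses are not known exactly. Their poses are not given: they have to be found in the camera images.
- knob_large: Large black knob, 68 mm tall, upright in the tray. Octagonal grip 48 mm across flats, full height (flats face every 45 deg from x); skirt radius 35, 6 thick, its nose reaching 44 towards +x, as does a 3 mm high white line on top. Blind D bore in the underside: 38 deep, radius 13, flat 7 off the axis on the +x side, chamfered. Origin: centre of underside, z up.
- knob_small: Small black knob, 62 mm tall, upright in the tray. Octagonal grip 38 mm across flats, full height (flats face every 45 deg from x); skirt radius 27, 6 thick, its nose reaching 36 towards +x, as does a 3 mm high white line on top. Blind D bore in the underside: 38 deep, radius 10, flat 5 off the axis on the +x side, chamfered. Origin: centre of underside, z up.
- shaft_large: Thick steel D shaft, 34 mm out of the sloping deck, on the left seen from the robot. Radius 12 mm, flat 6 off the axis, last 4 mm tapered. Origin: axis at the deck; z out along the axis, 25 deg from vertical, leaning to the console's low front (-x); x out through the flat. Turns stiffly (0.25 N m), stays put; starts within 2.3 rad of flat facing up the slope.
- shaft_small: Thin steel D shaft, 34 mm out of the sloping deck, on the right seen from the robot. Radius 9 mm, flat 4 off the axis, last 4 mm tapered. Origin: axis at the deck; z out along the axis, 25 deg from vertical, leaning to the console's low front (-x); x out through the flat. Turns stiffly (0.25 N m), stays put; starts within 2.3 rad of flat facing up the slope.
- console: Grey bench instrument, fixed. 180 mm deep (x), 270 wide (y); its front (-x) edge is 35 mm high, from there a flat deck slopes up at 25 degrees over 160 mm to 103 mm, then a level top behind. The shafts stand 80 mm up the slope, 132 mm apart. Origin: centre of the underside.
- tray: Grey open parts tray, fixed, 200 (x) by 290 (y) mm, walls 5 mm thick and 30 mm high, floor 5 mm thick. Origin: centre of the underside. The two knobs stand at its two ends (either one at either end) with the capacitor between them. Tray and instrument stand side by side, either one left or right.
- capacitor: Bystander: loose aluminium can, 29 mm diameter, 55 mm tall, standing in the tray. Origin: centre of the underside.
- cleaner: Bystander: loose white bottle, 48 mm diameter, 160 mm tall, standing between tray and instrument. Origin: centre of the underside.
- multimeter: Bystander: loose yellow hand meter, 85 by 180 by 36 mm (about 46 with its dial), lying flat at the far side. Origin: centre of the underside.
Things that resemble listed ones, but are neither listed nor needed, are in the scene too. Leave any orange look-alike of the knob_small alone. Leave any red look-alike of the knob_large alone.

How it is judged:
By the outcome, as a careful person would: the job done as asked, in the order asked, and still so for the second after the job is handed in, with the robot touching nothing.
It also fails if it takes over 67 s, if anything falls off the work surface, if the arm or the gripper's body presses on something with over 40 N, if the wrist force passes 120 N, or if a joint passes its speed limit or range.

## Working session

There is one attempt and no reset: what is moved stays moved. The work goes in short steps, Python scripts to look and compute and a shell command to move; the robot and the scene stay as the last step left them, time stands still between calls to the robot, and variables do not carry over. Pictures are saved under pics/ and viewed, at most 10 in all, crops included, and the job is handed in when it is done.

```bash
mkdir -p pics; python3 - <<'E'
from cell import *
import cv2,numpy as np
np.set_printoptions(precision=3,suppress=True)
s=read_state()
print({k:s[k] for k in('clock','eef_pos','eef_rot','wrist_force','finger_gap')})
for n in('top','side'):
    im=camera(n);cv2.imwrite(f'pics/{n}0.png',im[:,:,::-1])
    c=calibration(n);print(n,c['mtx'],c['cam_to_world'])
    for q in('knob_large','knob_small','shaft_large','shaft_small','console','tray','capacitor','cleaner','multimeter'):
        print(n,q,[(round(r['conf'],2),np.round(r['rect'],0).tolist()) for r in regions_of(n,q)])
print(calibration('wrist'))
E
```

```text
{'clock': 0.0, 'eef_pos': array([ 158.148, -526.491,  204.903]), 'eef_rot': array([-3.14 , -0.   ,  0.292]), 'wrist_force': array([ 0.271, -0.068,  0.104]), 'finger_gap': 93.74510393046616}
top [[536.151   0.    271.058]
 [  0.    536.151 210.908]
 [  0.      0.      1.   ]] [[  -0.009   -0.982    0.19   421.378]
 [  -1.       0.012    0.011   11.243]
 [  -0.013   -0.19    -0.982 1363.055]
 [   0.       0.       0.       1.   ]]
top knob_large [(0.97, [150.0, 245.0, 28.0, 31.0]), (0.8, [154.0, 176.0, 29.0, 33.0]), (0.15, [183.0, 240.0, 16.0, 16.0])]
top knob_small [(0.92, [216.0, 245.0, 22.0, 21.0]), (0.8, [278.0, 239.0, 24.0, 25.0]), (0.23, [285.0, 169.0, 76.0, 37.0])]
top shaft_large [(0.67, [359.0, 247.0, 7.0, 11.0])]
top shaft_small []
top console [(0.66, [388.0, 240.0, 120.0, 90.0])]
top tray [(0.88, [180.0, 250.0, 126.0, 92.0])]
top capacitor [(0.49, [186.0, 237.0, 14.0, 14.0])]
top cleaner [(0.74, [281.0, 274.0, 18.0, 24.0])]
top multimeter [(0.63, [286.0, 168.0, 74.0, 37.0])]
side [[425.393   0.    281.663]
 [  0.    425.393 208.253]
 [  0.      0.      1.   ]] [[ -0.759  -0.
[... 300 characters left out ...]
0])]
side shaft_large [(0.57, [375.0, 177.0, 14.0, 14.0]), (0.41, [255.0, 301.0, 33.0, 41.0])]
side shaft_small []
side console [(0.76, [383.0, 174.0, 139.0, 125.0])]
side tray []
side capacitor [(0.85, [216.0, 327.0, 25.0, 36.0])]
side cleaner [(0.89, [346.0, 248.0, 34.0, 68.0]), (0.72, [221.0, 337.0, 214.0, 161.0])]
side multimeter [(0.78, [243.0, 198.0, 84.0, 70.0])]
{'mtx': array([[372.884,   0.   , 280.653],
       [  0.   , 372.884, 208.897],
       [  0.   ,   0.   ,   1.   ]]), 'hand_eye': array([[   0.   ,   -0.973,   -0.231,   66.623],
       [   1.   ,    0.001,   -0.002,   -0.58 ],
       [   0.002,   -0.231,    0.973, -179.461],
       [   0.   ,    0.   ,    0.   ,    1.   ]])}
```

View pics/top0.png

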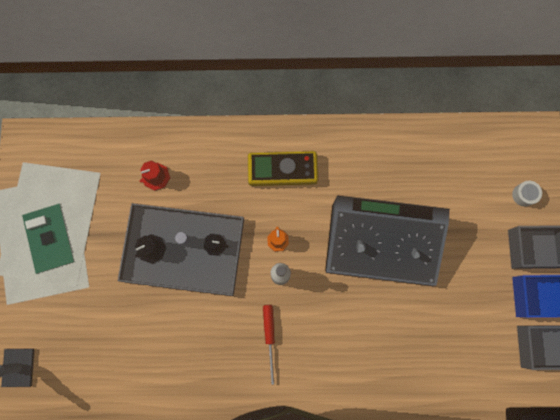

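View pics/side0.png

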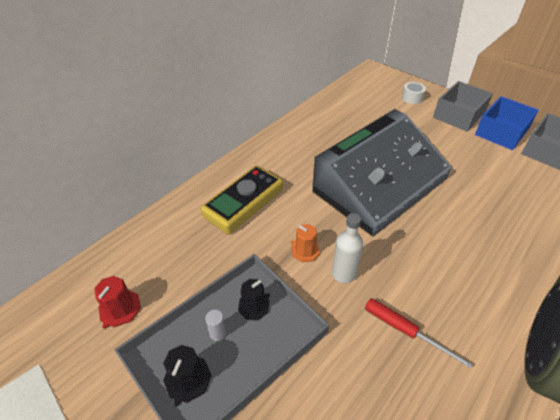

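The image shows these candidates for the two knobs:

| Knob | Real one (black, in tray) | Look-alike |
|---|---|---|
| Large | top (150,247), side (185,375) | red, top (154,176) |
| Small | top (215,245), side (254,300) | orange, top (278,239) |

The top view shows the shafts at about (361,246) and (417,254), and the bottle at (281,273). I'm choosing the black knobs.

```bash
cat > h.py <<'E'
from cell import *
import cv2,numpy as np
from scipy.spatial.transform import Rotation as R
np.set_printoptions(precision=3,suppress=True)
def cam(n,s=None):
    c=calibration(n)
    if n!='wrist': return c['mtx'],c['cam_to_world']
    s=s or read_state(); T=np.eye(4)
    T[:3,:3]=R.from_euler('xyz',s['eef_rot']).as_matrix(); T[:3,3]=s['eef_pos']
    return c['mtx'],T@c['hand_eye']
def ray(K,T,p):
    d=T[:3,:3]@np.linalg.solve(K,[p[0],p[1],1]); return T[:3,3],d
def onz(K,T,p,z):
    o,d=ray(K,T,p); return o+d*(z-o[2])/d[2]
def proj(K,T,X):
    q=np.linalg.inv(T)@np.r_[X,1]; return (K@q[:3]/q[2])[:2]
def tri(*obs):  # (K,T,p)
    A=np.zeros((3,3));b=np.zeros(3)
    for K,T,p in obs:
        o,d=ray(K,T,p);d=d/np.linalg.norm(d);M=np.eye(3)-np.outer(d,d);A+=M;b+=M@o
    return np.linalg.solve(A,b)
E
python3 - <<'E'
from h import *
import cell; print([n for n in dir(cell) if 'grasp' in n.lower()], getattr(cell,'grasp_offset',None))
t=cam('top');s=cam('side')
for n,p,z in(('KL',(150,246),50),('KS',(215.5,244.5),45),('SLtip',(359,244),100),('SStip',(415,252),100),('bottle',(281,266),160),('con c',(388,240),80),('conFL',(327,276),35),('conFR',(437,284),35),('conTL',(340,199),103),('conTR',(447,207),103),('trayFL',(121,283),35),('trayFR',(236,294),35),('trayBL',(131,206),35),('orange',(278,238),50)):
    print(n,onz(*t,p,z))
print('KL tri',tri((*t,(150,246)),(*s,(187,377))),'cap',tri((*t,(182,239)),(*s,(216,327))))
a=cv2.imread('pics/top0.png');b=cv2.imread('pics/side0.png')
f=lambda im,c,r,w,h,k:cv2.resize(im[r:r+h,c:c+w],None,fx=k,fy=k,interpolation=cv2.INTER_CUBIC)
cv2.imwrite('pics/c1.png',np.vstack([f(a,130,220,100,60,4),f(a,320,220,100,50,4)]) if 0 else np.hstack([f(a,120,205,130,95,3),f(a,325,205,130,95,3)]))
E
python3 -m jog '[[94,[0,0,-0.5],0],[94,[0,0,-0.5],0]]' 10
```

```text
['grasp_offset'] 18.8
KL [590.441 325.943  50.   ]
KS [593.01  164.506  45.   ]
SLtip [ 583.237 -181.891  100.   ]
SStip [ 562.798 -312.789  100.   ]
bottle [527.909   3.683 160.   ]
con c [ 594.7   -254.948   80.   ]
conFL [ 513.187 -110.004   35.   ]
conFR [ 490.899 -378.407   35.   ]
conTL [ 692.019 -140.335  103.   ]
conTR [ 669.354 -394.622  103.   ]
trayFL [501.286 398.256  35.   ]
trayFR [471.601 114.095  35.   ]
trayBL [694.993 381.286  35.   ]
orange [606.789   9.501  50.   ]
KL tri [592.337 332.286  14.707] cap [608.061 248.917  36.433]
clock: 1.2
eef_pos: [158.2, -526.5, 255.7]
eef_rot: [-3.14, -0.0, 0.292]
wrist_force: [-0.5, -0.7, 0.4]
finger_gap: 93.9
finger_force: 0.0
```

View pics/c1.png

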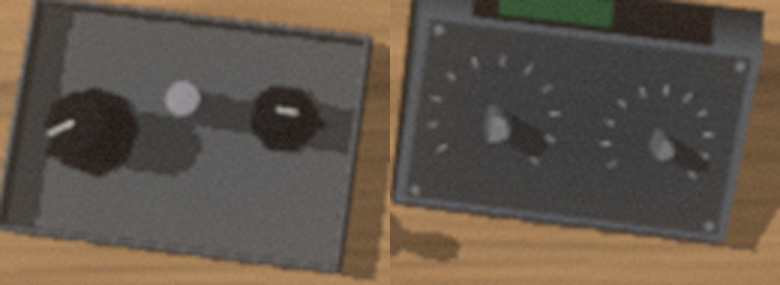

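The crop confirms it: the large black knob is at the tray's left with its line pointing left (+y, slightly toward the robot). The small black knob is at the right with its line pointing right. The capacitor stands between them. Next I'll move over the shafts.

```bash
cat >> h.py <<'E'
def plan(x,y,z,yawdeg):
    s=read_state(); M=R.from_euler('xyz',s['eef_rot']).as_matrix()
    d=M.T@(np.array([x,y,z])-s['eef_pos'])/50
    tw=(np.degrees(s['eef_rot'][2])-yawdeg)/180
    d2=R.from_euler('xyz',[np.pi,0,np.radians(yawdeg)]).as_matrix().T@(np.array([x,y,z])-s['eef_pos'])/50
    print('now',s['clock'],s['eef_pos'],'yaw',np.degrees(s['eef_rot'][2]),'shift(now axes)',d,'shift(final axes)',d2,'twist',tw)
E
python3 -c "
from h import *
plan(583,-182,190,-4.7)"
```

```text
now 1.2 [ 158.171 -526.478  255.729] yaw 16.720753781626865 shift(now axes) [10.119 -4.152  1.321] shift(final axes) [ 7.903 -7.563  1.315] twist 0.1190041876757048
```

```bash
python3 -m jog '[[94,[0.63,-0.26,0],0],[94,[0.63,-0.26,0],0],[94,[0.63,-0.26,0],0],[94,[0.63,-0.26,0],0],[94,[0.63,-0.26,0],0],[94,[0.63,-0.26,0],0],[94,[0.63,-0.26,0.1],0],[94,[0.63,-0.26,0.1],0],[94,[0.63,-0.26,0.1],0],[94,[0.63,-0.26,0.1],0],[94,[0.63,-0.26,0.1],0],[94,[0.63,-0.26,0.1],0],[94,[0.63,-0.26,0.1],0],[94,[0.63,-0.26,0.1],0],[94,[0.63,-0.26,0.1],0],[94,[0.67,-0.25,0.1],0],[94,[0,0,0.1],0.04],[94,[0,0,0.1],0.04],[94,[0,0,0.1],0.04],[94,[0,0,0],0]]'
python3 - <<'E'
from h import *
plan(583,-182,190,-4.7)
im=camera('wrist')[:,:,::-1];cv2.imwrite('pics/w1.png',im)
for q in('shaft_large','shaft_small','console'):
    print(q,[(round(r['conf'],2),np.round(r['rect'],1).tolist()) for r in regions_of('wrist',q)])
E
```

```text
clock: 3.2
eef_pos: [582.9, -182.3, 189.7]
eef_rot: [-3.141, 0.001, -0.087]
wrist_force: [0.3, -0.3, 0.3]
finger_gap: 94.1
finger_force: 0.0
now 3.2 [ 582.914 -182.295  189.682] yaw -4.992930711636506 shift(now axes) [ 0.001 -0.006 -0.006] shift(final axes) [ 0.001 -0.006 -0.006] twist -0.00162739284242503
shaft_large [(0.78, [291.5, 209.0, 24.3, 47.4])]
shaft_small [(0.96, [458.5, 219.1, 38.7, 47.5])]
console [(0.97, [377.4, 157.4, 363.1, 232.6])]
```

View pics/w1.png

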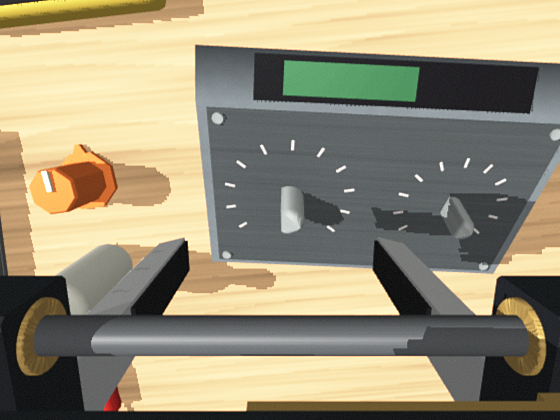

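The wrist view shows the large shaft at (291,209), the small shaft at (458,218), the orange look-alike at left and the bottle at lower left. I'll zoom in on the two shafts.

```bash
python3 - <<'E'
from h import *
im=cv2.imread('pics/w1.png')
a=cv2.resize(im[175:245,256:326],None,fx=5.7,fy=5.7,interpolation=cv2.INTER_CUBIC);b=cv2.resize(im[185:255,425:495],None,fx=5.7,fy=5.7,interpolation=cv2.INTER_CUBIC)
cv2.imwrite('pics/c2.png',cv2.convertScaleAbs(np.hstack([a,b]),alpha=1.2))
K,T=cam('wrist')
for n,p in(('LL',(204,106)),('screwUL',(218,118)),('screwUR',(557,135)),('screwLL',(226,254)),('screwLR',(484,266))):
    # deck plane guess: solve with z=35+s*sin25 unknown; print for z at 39/98
    print(n,onz(K,T,p,42),onz(K,T,p,98))
E
```

```text
LL [ 666.387 -123.002   42.   ] [ 663.484 -134.009   98.   ]
screwUL [ 655.57  -133.662   42.   ] [ 654.512 -142.85    98.   ]
screwUR [ 617.359 -423.649   42.   ] [ 622.819 -383.374   98.   ]
screwLL [ 532.596 -126.199   42.   ] [ 552.514 -136.66    98.   ]
screwLR [ 501.017 -366.174   42.   ] [ 526.321 -335.702   98.   ]
```

View pics/c2.png

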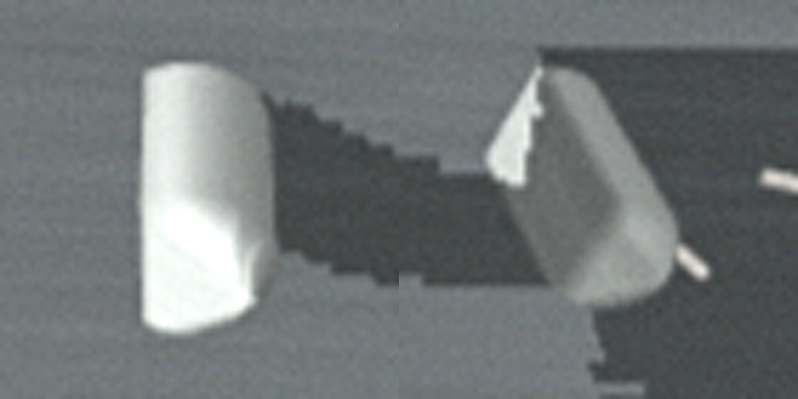

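The large shaft's flat seems to face left. The small shaft's flat faces lower left. I'll turn the hand half round so the camera looks more nearly down the shaft axes.

```bash
python3 -m jog '[[94,[0,0,0],-0.0476],[94,[0,0,0],-0.0476],[94,[0,0,0],-0.0476],[94,[0,0,0],-0.0476],[94,[0,0,0],-0.0476],[94,[0,0,0],-0.0476],[94,[0,0,0],-0.0476],[94,[0,0,0],-0.0476],[94,[0,0,0],-0.0476],[94,[0,0,0],-0.0476],[94,[0,0,0],-0.0476],[94,[0,0,0],-0.0476],[94,[0,0,0],-0.0476],[94,[0,0,0],-0.0476],[94,[0,0,0],-0.0476],[94,[0,0,0],-0.0476],[94,[0,0,0],-0.0476],[94,[0,0,0],-0.0476],[94,[0,0,0],-0.0476],[94,[0,0,0.2],-0.0476]]'
python3 -m jog '[[94,[0,0,0.2],-0.047],[94,[0.3,0,0.2],0],[94,[0.3,0,0],0]]'
python3 - <<'E'
from h import *
s=read_state();K,T=cam('wrist',s);im=camera('wrist')[:,:,::-1];cv2.imwrite('pics/w2.png',im)
np.savez('w2.npz',T=T)
print(s['eef_pos'],np.degrees(s['eef_rot']))
out=[]
for q in('shaft_large','shaft_small'):
    r=regions_of('wrist',q);print(q,[(round(x['conf'],2),np.round(x['rect'],1).tolist()) for x in r])
    if r:
        np.save(q+'_2.npy',r[0]['pixels']);c,w=map(int,r[0]['rect'][:2]);out.append(cv2.resize(im[max(w-40,0):w+40,max(c-40,0):c+40],(400,400),interpolation=cv2.INTER_CUBIC))
cv2.imwrite('pics/c3.png',np.hstack(out) if out else im)
E
```

```text
clock: 5.4
eef_pos: [583.7, -182.7, 181.9]
eef_rot: [-3.141, 0.003, 2.914]
wrist_force: [-0.2, -0.3, 0.2]
finger_gap: 94.2
finger_force: 0.0
clock: 5.7
eef_pos: [552.4, -179.6, 159.1]
eef_rot: [3.141, -0.002, 3.056]
wrist_force: [0.7, -0.4, 0.8]
finger_gap: 94.0
finger_force: 0.0
[ 552.394 -179.603  159.129] [179.967  -0.106 175.089]
shaft_large [(0.57, [267.1, 256.6, 27.3, 39.9])]
shaft_small [(0.85, [88.0, 247.5, 39.4, 30.0])]
```

View pics/c3.png

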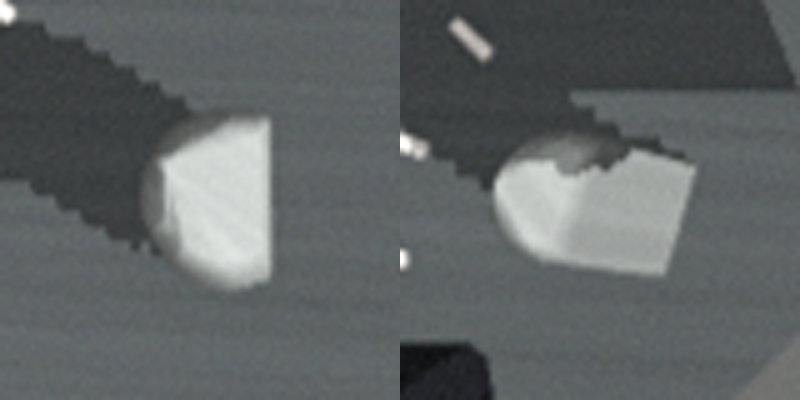

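The flat of the large shaft faces right (+y), almost exactly. The small shaft's flat faces +y with some uphill component. I'll take the same close view of the small shaft.

```bash
python3 -m jog '[[94,[0.12,-0.65,0],0],[94,[0.12,-0.65,0],0],[94,[0.12,-0.65,0],0],[94,[0.12,-0.65,0],0],[94,[0,0,0],0]]'
cat > fit.py <<'E'
from h import *
from scipy.optimize import minimize
A=np.radians(25)
def model(r,f,n=48):
    a=np.linspace(0,2*np.pi,n,endpoint=False)
    P=[]
    for z,rr in((0,r),(30,r),(34,r-1.5)):
        P.append(np.c_[np.minimum(rr*np.cos(a),f),rr*np.sin(a),0*a+z])
    b=np.arccos(f/r);P.append(np.array([[f,s*r*np.sin(b),z] for s in(-1,1) for z in(0,30)]))
    return np.vstack(P)
def pose(x,y,phi,yaw): # phi deg about axis, 0=flat up the slope
    return R.from_euler('z',yaw,degrees=True)*R.from_euler('y',-25,degrees=True)*R.from_euler('z',phi,degrees=True),np.array([x,y,68.8])
def sil(p,yaw,r,f,K,T,shape=(420,560)):
    Rm,t=pose(*p,yaw);X=Rm.apply(model(r,f))+t
    q=(X-T[:3,3])@T[:3,:3];q=(q@K.T);q=q[:,:2]/q[:,2:]
    m=np.zeros(shape,np.uint8);h=cv2.convexHull(np.float32(q));cv2.fillConvexPoly(m,np.int32(np.round(h*16)),1,shift=4);return m,h
def fit(views,r,f,p0,yaw):
    def c(p):
        e=0
        for K,T,m in views:
            s=sil(p,yaw,r,f,K,T)[0];e+=1-(s&m).sum()/max((s|m).sum(),1)
        return e/len(views)
    best=min((minimize(c,[p0[0],p0[1],a],method='Nelder-Mead',options=dict(initial_simplex=np.array([[p0[0],p0[1],a],[p0[0]+5,p0[1],a],[p0[0],p0[1]+5,a],[p0[0],p0[1],a+15]]),xatol=.05,fatol=1e-5)) for a in p0[2]),key=lambda o:o.fun)
    return best.x,best.fun
E
python3 - <<'E'
from fit import *
s=read_state();K,T=cam('wrist',s);im=camera('wrist')[:,:,::-1];cv2.imwrite('pics/w3.png',im)
print(s['eef_pos'],np.degrees(s['eef_rot']))
T2=np.load('w2.npz')['T'];M={}
for q in('shaft_large','shaft_small'):
    r=regions_of('wrist',q);print(q,[(round(x['conf'],2),np.round(x['rect'],1).tolist()) for x in r]);M[q]=r[0]['pixels'].astype(np.uint8) if r else None
np.savez('w3.npz',T=T,**{k:v for k,v in M.items() if v is not None})
big=[]
for q,r,f,p0 in(('shaft_large',12,6,(595,-183,(60,90,110))),('shaft_small',9,4,(575,-313,(45,75,100)))):
    m2=np.load(q+'_2.npy').astype(np.uint8);im2=cv2.imread('pics/w2.png')
    v2=[(K,T2,m2)];v3=[(K,T,M[q])] if M[q] is not None else []
    for v in(v2,v3,v2+v3):
        if v: p,e=fit(v,r,f,p0,-4.8);print(q,p,e)
    for img,TT in((im2,T2),(im,T)):
        _,h=sil(p,-4.8,r,f,K,TT);c=h.mean(0)[0]
        W=np.float32([[6,0,150-6*c[0]],[0,6,150-6*c[1]]]);o=cv2.warpAffine(np.ascontiguousarray(img),W,(300,300),flags=cv2.INTER_CUBIC)
        cv2.polylines(o,[np.int32(h[:,0]@W[:,:2].T+W[:,2])],True,(0,0,255),1);big.append(o)
cv2.imwrite('pics/c4.png',np.vstack([np.hstack(big[:2]),np.hstack(big[2:])]))
E
```

```text
clock: 6.35
eef_pos: [517.4, -310.5, 160.7]
eef_rot: [-3.141, 0.001, 3.051]
wrist_force: [0.5, -0.2, 0.4]
finger_gap: 94.2
finger_force: 0.0
[ 517.434 -310.543  160.717] [-179.95     0.041  174.803]
shaft_large [(0.74, [453.4, 285.0, 37.1, 32.2])]
shaft_small [(0.94, [273.2, 276.6, 19.7, 27.3]), (0.71, [451.8, 284.1, 41.1, 33.5])]
shaft_large [ 587.024 -187.793   89.532] 0.06242496998799518
shaft_large [ 587.074 -187.826   82.704] 0.41133720930232553
shaft_large [ 587.059 -187.797   89.7  ] 0.2403382132634515
shaft_small [ 569.234 -317.841   61.266] 0.09849246231155784
shaft_small [ 569.404 -317.865   89.027] 0.14849187935034802
shaft_small [ 569.368 -317.855   88.973] 0.12896282476506354
```

View pics/c4.png

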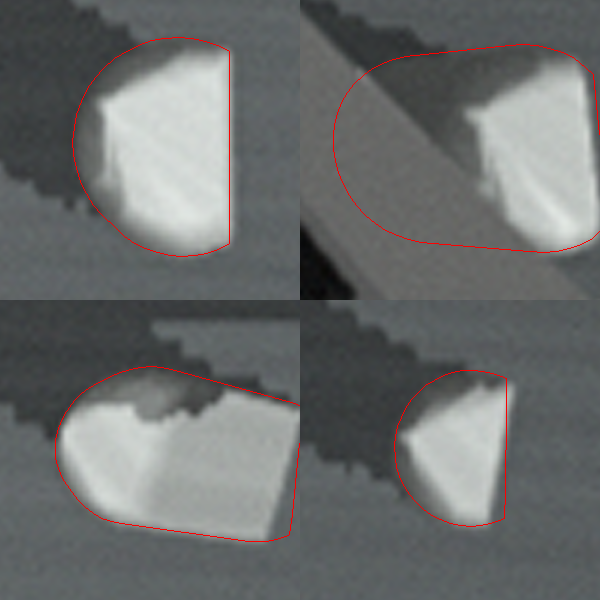

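```bash
python3 - <<'E'
from fit import *
K=calibration('wrist')['mtx'];T2=np.load('w2.npz')['T'];d=np.load('w3.npz');T3=d['T']
he=calibration('wrist')['hand_eye'];T1=np.eye(4);T1[:3,:3]=R.from_euler('xyz',[-3.141,.001,-.087]).as_matrix();T1[:3,3]=[582.9,-182.3,189.7];T1=T1@he
# deck plane through shaft base
Rz,t=pose(569.3,-317.8,0,-4.8);Rm=Rz.as_matrix()
def ondeck(T,p):
    o,v=ray(K,T,p);n=Rm[:,2];X=o+v*((t-o)@n)/(v@n);return Rm.T@(X-t)
_,h=sil([569.368,-317.855,88.973],-4.8,9,4,K,T3);c=h.mean(0)[0];f=lambda u,v:((u-300-150)/6+c[0],(v-300-150)/6+c[1])
for n,T,a,b in(('v2',T2,(107,240),(101,261.4)),('v1',T1,(449.7,197.3),(441,213)),('v3',T3,f(513,382),f(488,520))):
    A_,B_=ondeck(T,a),ondeck(T,b);e=B_-A_;ang=np.degrees(np.arctan2(e[1],e[0]));print(n,A_[:2],B_[:2],'len',np.linalg.norm(e),'normal',ang+90,ang-90)
im3=cv2.imread('pics/w3.png');
# fit with grab of bright+edge: full gradient-based score
def score(views,r,fl,p):
    s=0
    for img,T in views:
        g=cv2.GaussianBlur(cv2.cvtColor(img,cv2.COLOR_BGR2GRAY),(0,0),.8).astype(float)
        G=np.hypot(cv2.Sobel(g,-1,1,0),cv2.Sobel(g,-1,0,1))
        m,_=sil(p,-4.8,r,fl,K,T);e=cv2.morphologyEx(m,cv2.MORPH_GRADIENT,np.ones((2,2),np.uint8));s+=np.minimum(G[e>0],200).mean()
    return s
im2=cv2.imread('pics/w2.png');im1=cv2.imread('pics/w1.png')
import itertools
for n,views,r,fl,x0,y0,ph in(('large',[(im1,T1),(im2,T2)],12,6,587,-187.8,range(70,111,4)),('small',[(im1,T1),(im2,T2),(im3,T3)],9,4,569.3,-317.8,range(55,101,4))):
    L=sorted(((score(views,r,fl,(x0+dx,y0+dy,p)),dx,dy,p) for dx in(-2,-1,0,1,2) for dy in(-2,-1,0,1,2) for p in ph),reverse=True)
    print(n,L[:4])
E
```

```text
v2 [-7.377  4.207] [8.892 1.16 ] len 16.55221337359674 normal 79.38995831230612 -100.61004168769388
v1 [ 8.769 -2.143] [-7.645  0.572] len 16.637395629849053 normal 260.6072659028405 80.60726590284045
v3 [-9.254  5.176] [8.436 1.799] len 18.009156570920908 normal 79.19103463617921 -100.80896536382079
large [(np.float64(202.65621348427567), 0, -1, 90), (np.float64(195.7827344090959), 2, -1, 86), (np.float64(188.81759779198055), 2, -2, 86), (np.float64(187.12345533043765), -1, -1, 90)]
small [(np.float64(266.182284463376), 1, -2, 83), (np.float64(265.8627314067338), 0, -2, 75), (np.float64(265.05458711442844), 1, -2, 75), (np.float64(264.1829384205587), 1, -2, 79)]
```

Flats, in world yaw: the large one is at about 85° and the small one at about 75°. The screws and shaft spacing put the console yaw at about −7.7°. Next I'll move over the large knob.

```bash
python3 -c "
from h import *
plan(575,326,215,25)"
```

```text
now 6.5 [ 518.44  -306.906  160.589] yaw 174.96407092445583 shift(now axes) [-0.016 12.709 -1.088] shift(final axes) [  6.375 -10.994  -1.088] twist 0.8331337273580879
```

```bash
python3 -m jog '[[94,[0,0.3,-0.6],0],[94,[0,0.6,-0.49],0],[94,[0,0.7,0],0],[94,[0,0.7,0],0],[94,[0,0.7,0],0],[94,[0,0.7,0],0],[94,[0,0.7,0],0],[94,[0,0.7,0],0],[94,[0,0.7,0],0],[94,[0,0.7,0],0],[94,[0,0.7,0],0],[94,[0,0.7,0],0],[94,[0,0.7,0],0],[94,[0,0.7,0],0],[94,[0,0.7,0],0],[94,[0,0.7,0],0],[94,[0,0.7,0],0],[94,[0,0.7,0],0],[94,[0,0.6,0],0]]'
python3 -m jog '[[94,[0,0,0],0.0463],[94,[0,0,0],0.0463],[94,[0,0,0],0.0463],[94,[0,0,0],0.0463],[94,[0,0,0],0.0463],[94,[0,0,0],0.0463],[94,[0,0,0],0.0463],[94,[0,0,0],0.0463],[94,[0,0,0],0.0463],[94,[0,0,0],0.0463],[94,[0,0,0],0.0463],[94,[0,0,0],0.0463],[94,[0,0,0],0.0463],[94,[0,0,0],0.0463],[94,[0,0,0],0.0463],[94,[0,0,0],0.0463],[94,[0,0,0],0.0463],[94,[0,0,0],0.0463],[94,[0,0,0],0]]'
cat > knob.py <<'E'
from h import *
import sys
s=read_state();K,T=cam('wrist',s);im=np.ascontiguousarray(camera('wrist')[:,:,::-1])
print(s['clock'],s['eef_pos'],np.degrees(s['eef_rot']))
q,H=sys.argv[1],float(sys.argv[2])
r=regions_of('wrist',q)
for x in r: print(round(x['conf'],2),np.round(x['rect'],1))
# white line: bright, in knob mask (dilated)
lum=im.min(2).astype(int)
for x in r:
    k=cv2.dilate(x['pixels'].astype(np.uint8),np.ones((5,5)))
    sub=im[x['pixels']]
    print('mean bgr',sub.mean(0))
    b=((lum>130)&(k>0)).astype(np.uint8);n,l,st,c=cv2.connectedComponentsWithStats(b)
    if n<2: continue
    i=1+st[1:,4].argmax();v,u=np.nonzero(l==i)
    P=np.array([onz(K,T,(a,bb),5+H+3)[:2] for a,bb in zip(u,v)]);m=P.mean(0);_,S,V=np.linalg.svd(P-m)
    pr=(P-m)@V[0];print('line centre',m,'len',np.ptp(pr),'yaw(mod180)',np.degrees(np.arctan2(V[0][1],V[0][0])),'n',len(u),'ends',m+V[0]*pr.min(),m+V[0]*pr.max(),'px',u.mean(),v.mean())
    v,u=np.nonzero(x['pixels']);d=onz(K,T,(u.mean(),v.mean()),5+H/2);print('mask centroid @mid',d,'px',u.mean(),v.mean())
cv2.imwrite(sys.argv[3],im)
E
python3 knob.py knob_large 68 pics/w4.png
```

```text
clock: 8.4
eef_pos: [573.0, 328.5, 215.1]
eef_rot: [3.141, 0.0, 3.056]
wrist_force: [-0.4, -0.1, -0.0]
finger_gap: 94.0
finger_force: 0.0
clock: 10.3
eef_pos: [573.3, 326.5, 215.2]
eef_rot: [-3.141, -0.0, 0.434]
wrist_force: [0.1, -0.7, 0.2]
finger_gap: 94.1
finger_force: 0.0
10.3 [573.258 326.548 215.15 ] [-179.993   -0.014   24.888]
0.96 [373.4  16.4  74.7  31.6]
0.83 [277.6 171.2  78.9  74.5]
mean bgr [ 31.416  33.535 142.623]
line centre [726.483 347.613] len 22.749923351699557 yaw(mod180) -117.96021831931449 n 64 ends [731.778 357.588] [721.111 337.494] px 340.296875 13.53125
mask centroid @mid [749.853 322.381  39.   ] px 371.8246987951807 12.097590361445784
mean bgr [36.145 34.473 35.388]
line centre [583.514 343.668] len 21.666253951207892 yaw(mod180) -63.670556783000194 n 138 ends [578.882 353.026] [588.492 333.608] px 269.036231884058 180.17391304347825
mask centroid @mid [592.454 335.199  39.   ] px 282.21867823424344 169.43684613421792
```

View pics/w4.png

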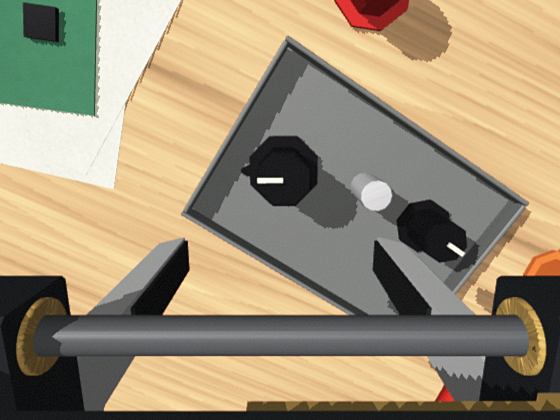

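The wrist view shows the black large knob at (283,170), its line at (258–282,181) and its nose at upper left (247,170). The capacitor is at (375,193), the black small knob at (437,232) with its line toward lower right, the red knob at the top, and the orange one at right. I'll fit the knob pose by its silhouette.

```bash
cat > kfit.py <<'E'
from h import *
from scipy.optimize import minimize
def parts(af,rs,nose,H):
    a=np.linspace(0,2*np.pi,40,endpoint=False);rc=af/2/np.cos(np.pi/8);o=np.radians(22.5+45*np.arange(8))
    sk=np.vstack([np.c_[rs*np.cos(a),rs*np.sin(a),0*a+z] for z in(0,6)])
    nz=np.array([[nose,s*3,z] for s in(-1,1) for z in(0,6)]+[[rs*.9,s*rs*.4,z] for s in(-1,1) for z in(0,6)])
    oc=np.vstack([np.c_[rc*np.cos(o),rc*np.sin(o),0*o+z] for z in(0,H)])
    return [sk,nz,oc]
SP={'knob_large':(48,35,44,68),'knob_small':(38,27,36,62)}
def sil(p,q,K,T,z0=5,Rk=None):
    m=np.zeros((420,560),np.uint8);Rm=R.from_euler('z',p[2],degrees=True)
    for X in parts(*SP[q]):
        Y=(Rm.apply(X)+[p[0],p[1],z0]-T[:3,3])@T[:3,:3]@K.T;Y=Y[:,:2]/Y[:,2:]
        cv2.fillConvexPoly(m,np.int32(np.round(cv2.convexHull(np.float32(Y))*16)),1,shift=4)
    return m
def fit(q,views,p0):
    def c(p): return np.mean([1-(s&m).sum()/max((s|m).sum(),1) for K,T,m in views for s in[sil(p,q,K,T)]])
    o=minimize(c,p0,method='Nelder-Mead',options=dict(initial_simplex=np.array(p0)+np.array([[0,0,0],[6,0,0],[0,6,0],[0,0,12]]),xatol=.05,fatol=1e-5));return o.x,o.fun
E
python3 - <<'E'
from kfit import *
K,T=cam('wrist');W={};Tp={};camera('wrist');camera('top');t=cam('top')
def near(cam,q,px):
    L=regions_of(cam,q);L=[x for x in L if np.hypot(*(np.array(x['rect'][:2])-px))<25];return L[0]['pixels'].astype(np.uint8) if L else None
for q,pw,pt,p0 in(('knob_large',(280,171),(150,246),(591,331,116)),('knob_small',(433,228),(215,245),(594,165,-97))):
    mw,mt=near('wrist',q,pw),near('top',q,pt)
    for n,v in(('wrist',[(K,T,mw)]),('top',[(*t,mt)])):
        if v[0][2] is not None:print(q,n,*fit(q,v,p0))
E
```

```text
knob_large wrist [589.906 332.642 115.97 ] 0.04010893785590497
knob_large top [589.742 325.837 118.774] 0.3174157303370787
knob_small wrist [ 598.539  171.978 -100.41 ] 0.04606525911708248
knob_small top [597.944 170.268 -94.517] 0.10352941176470587
```

```bash
python3 -c "
from h import *
plan(589.9,332.6,36,26)"
```

```text
now 10.7 [573.864 325.404 214.966] yaw 24.999823713038907 shift(now axes) [0.351 0.005 3.579] shift(final axes) [0.351 0.011 3.579] twist -0.005556534927561627
```

```bash
python3 -m jog '[[64,[0.351,0,0],-0.006],[64,[0,0,0.6],0],[64,[0,0,0.6],0],[64,[0,0,0.6],0],[64,[0,0,0.6],0],[64,[0,0,0.6],0],[64,[0,0,0.58],0],[64,[0,0,0],0],[40,[0,0,0],0],[40,[0,0,0],0],[40,[0,0,0],0],[40,[0,0,0],0]]' 15
```

```text
clock: 11.9
eef_pos: [590.7, 333.1, 38.1]
eef_rot: [3.142, -0.003, 0.454]
wrist_force: [0.0, -0.9, 6.9]
finger_gap: 48.1
finger_force: 15.0
```

```bash
python3 -m jog '[[40,[0,0,-0.3],0],[40,[0,0,-0.6],0],[40,[0,0,-0.6],0],[40,[0,0,-0.7],0],[40,[0,0,-0.7],0],[40,[0,0,-0.6],0],[40,[0,0,-0.2],0.0],[40,[0,0,0],0.046],[40,[0,0,0],0.046],[40,[0,0,0],0.046],[40,[0,0,0],0.045],[40,[0,0,0],0]]'
python3 -c "
from h import *
plan(580.7,-258.4,200,-7);print(read_state()['wrist_force'])"
```

```text
clock: 13.1
eef_pos: [589.5, 332.6, 220.2]
eef_rot: [3.141, 0.001, -0.123]
wrist_force: [0.2, -0.8, -2.5]
finger_gap: 47.9
finger_force: 15.0
now 13.1 [589.489 332.576 220.234] yaw -7.066777315106696 shift(now axes) [ 1.28  11.751  0.412] shift(final axes) [ 1.266 11.753  0.405] twist -0.000370985083926091
[ 0.165 -0.781 -2.496]
```

Held (about 250 g). I'll travel over the deck centre and check with the wrist camera.

```bash
python3 -m jog '[[40,[0.03,0.3,0],0],[40,[0.07,0.6,0],0],[40,[0.07,0.65,0],0],[40,[0.07,0.65,0],0],[40,[0.07,0.65,0],0],[40,[0.07,0.65,0],0],[40,[0.07,0.65,0],0],[40,[0.07,0.65,0],0],[40,[0.07,0.65,0],0],[40,[0.07,0.65,0],0],[40,[0.07,0.65,0],0],[40,[0.07,0.65,0],0],[40,[0.07,0.65,0],0],[40,[0.07,0.65,0],0],[40,[0.07,0.65,0.1],0],[40,[0.07,0.65,0.1],0],[40,[0.07,0.65,0.1],0],[40,[0.07,0.65,0.1],0],[40,[0.06,0.4,0],0],[40,[0,0.05,0],0]]'
python3 -m jog '[[40,[0,0,0],0],[40,[0,0,0.5],0],[40,[0,0,0.5],0],[40,[0,0,0.3],0],[40,[0,0,0],0]]'
python3 -c "
from h import *
plan(580.7,-258.4,127,-7)
im=camera('wrist');cv2.imwrite('pics/w5.png',im[:,:,::-1])"
```

```text
clock: 15.1
eef_pos: [581.6, -260.5, 200.7]
eef_rot: [3.142, 0.0, -0.121]
wrist_force: [0.2, -0.7, -1.8]
finger_gap: 47.9
finger_force: 15.0
clock: 15.6
eef_pos: [581.8, -256.9, 134.2]
eef_rot: [-3.14, 0.003, -0.119]
wrist_force: [0.3, 0.3, -1.5]
finger_gap: 48.3
finger_force: 15.0
now 15.6 [ 581.844 -256.909  134.192] yaw -6.841521387538073 shift(now axes) [-0.019  0.033  0.144] shift(final axes) [-0.019  0.032  0.144] twist 0.0008804367358995948
```

View pics/w5.png

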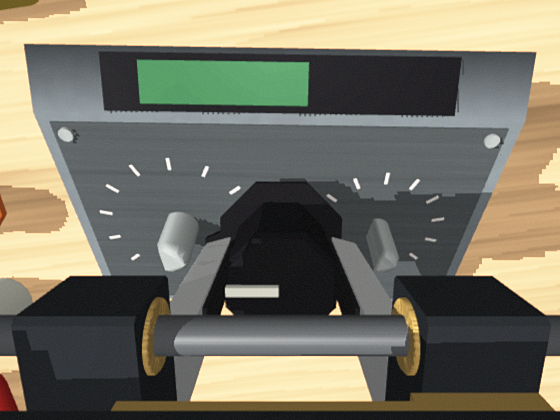

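The knob sits between the shafts with its line pointing left. Now I'll roll it on the deck to take the 25° tilt by going down while moving downhill.

```bash
python3 -m jog '[[40,[0,0,0.15],0],[40,[0,0,0.1],0],[40,[-0.06,0,0.046],0],[40,[-0.06,0,0.046],0],[40,[-0.06,0,0.046],0],[40,[-0.06,0,0.046],0],[40,[0,0,0],0]]' 8
python3 -m jog '[[40,[-0.06,0,0.046],0],[40,[-0.06,0,0.046],0],[40,[-0.06,0,0.046],0],[40,[0,0,0],0]]'
```

```text
clock: 16.35
eef_pos: [570.1, -256.7, 114.1]
eef_rot: [-3.141, 0.0, -0.121]
wrist_force: [-0.6, -1.0, -2.8]
finger_gap: 47.8
finger_force: 8.0
clock: 16.75
eef_pos: [561.2, -255.7, 107.2]
eef_rot: [-3.142, 0.0, -0.121]
wrist_force: [-2.0, 0.3, -0.8]
finger_gap: 47.9
finger_force: 8.0
```

```bash
python3 -m jog '[[40,[-0.05,0,0.06],0],[40,[-0.05,0,0.06],0],[40,[-0.05,0,0.06],0],[40,[0,0,0],0]]'
python3 -m jog '[[40,[-0.03,0,0.05],0],[40,[0,0,0],0]]'
python3 -c "
from h import *
im=camera('wrist');cv2.imwrite('pics/w6.png',im[:,:,::-1])
a=camera('side');cv2.imwrite('pics/s6.png',a[:,:,::-1])
cv2.imwrite('pics/c6.png',np.hstack([cv2.resize(im[:,:,::-1][100:400,100:460],(480,400)),cv2.resize(a[:,:,::-1][100:250,310:430],(320,400),interpolation=cv2.INTER_CUBIC)]))"
```

```text
clock: 17.15
eef_pos: [553.6, -254.6, 97.7]
eef_rot: [-3.141, 0.001, -0.121]
wrist_force: [-0.2, -0.3, -2.4]
finger_gap: 48.0
finger_force: 8.0
clock: 17.35
eef_pos: [552.4, -254.5, 95.4]
eef_rot: [-3.141, 0.001, -0.121]
wrist_force: [-1.2, 0.0, -1.0]
finger_gap: 47.9
finger_force: 8.0
```

View pics/c6.png

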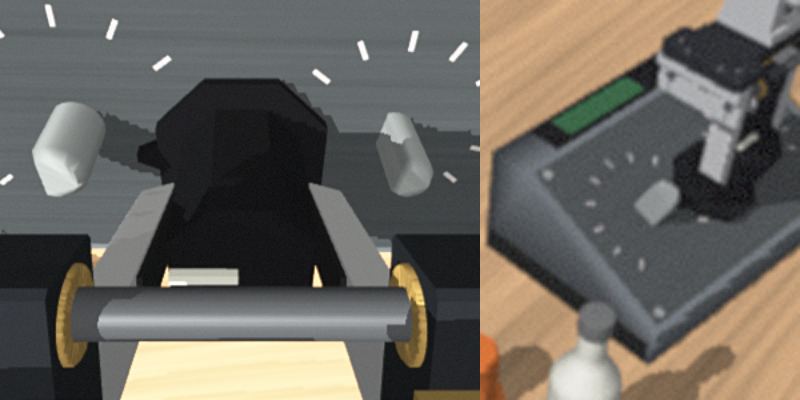

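The wrist and side crops show the knob leaning downhill with its skirt close to parallel to the deck. I'll press slightly to seat it flush.

```bash
python3 -m jog '[[40,[0,0,0.04],0],[40,[0,0,0.02],0],[40,[0,0,0.0],0]]'; python3 -m jog '[[40,[0,0,0.04],0],[40,[0,0,0.0],0],[40,[0,0,0.0],0]]'
```

```text
clock: 17.75
eef_pos: [552.4, -254.4, 92.7]
eef_rot: [-3.141, 0.001, -0.121]
wrist_force: [-5.3, 0.9, 1.3]
finger_gap: 47.8
finger_force: 8.0
clock: 18.05
eef_pos: [553.0, -254.3, 91.4]
eef_rot: [-3.141, -0.001, -0.121]
wrist_force: [-2.4, 3.9, 6.0]
finger_gap: 47.9
finger_force: 8.0
```

```bash
python3 - <<'E'
from fit import *
s=read_state();K,T4=cam('wrist',s);im=np.ascontiguousarray(camera('wrist')[:,:,::-1])
T2=np.load('w2.npz')['T'];d=np.load('w3.npz');T3=d['T'];Y=-7.7
for q,r,f,p0 in(('shaft_large',12,6,(587,-188,(80,90,100))),('shaft_small',9,4,(569.5,-318,(70,82,92)))):
    L=regions_of('wrist',q);exp=sil((p0[0],p0[1],90),Y,r,f,K,T4)[1].mean(0)[0]
    print(q,'expected px',exp,[(round(x['conf'],2),np.round(x['rect'],0)) for x in L])
    L=[x for x in L if np.hypot(*(np.array(x['rect'][:2])-exp))<20]
    print('v2',*fit([(K,T2,np.load(q+'_2.npy').astype(np.uint8))],r,f,p0,Y))
    if q=='shaft_small':print('v3',*fit([(K,T3,d[q])],r,f,p0,Y))
    if L:np.save(q+'_4.npy',L[0]['pixels']);print('v4',*fit([(K,T4,L[0]['pixels'].astype(np.uint8))],r,f,p0,Y))
np.save('T4.npy',T4)
plan(0,0,0,-7)
E
```

```text
shaft_large expected px [150.833 216.342] [(0.85, array([147., 215.,  55.,  72.]))]
v2 [ 586.66  -187.779   92.703] 0.07117437722419928
v4 [ 587.5   -188.021   87.36 ] 0.08285532186105804
shaft_small expected px [407.868 223.523] [(0.83, array([408., 219.,  46.,  68.]))]
v2 [ 569.322 -318.495   74.803] 0.07905544147843946
v3 [ 569.373 -318.966   79.641] 0.15437788018433185
v4 [ 569.938 -318.354   90.886] 0.08489634748272457
now 18.2 [ 553.038 -254.31    91.41 ] yaw -6.923407961161056 shift(now axes) [-11.595  -3.715   1.818] shift(final axes) [-11.598  -3.7     1.828] twist 0.00042551132688302374
```

```bash
python3 -m jog '[[40,[0,0,0],0],[40,[-0.06,0,-0.13],0],[40,[-0.11,0,-0.24],0],[40,[-0.11,0,-0.24],0],[40,[-0.11,0,-0.24],0],[40,[0,0,0],0],[40,[0,0,0],0]]' 20
python3 -c "
from h import *
plan(549.3,-182.8,131.8,-6.7)"
```

```text
clock: 18.9
eef_pos: [533.3, -252.3, 133.8]
eef_rot: [3.141, -0.001, -0.121]
wrist_force: [-0.3, 0.6, -2.1]
finger_gap: 48.2
finger_force: 20.0
now 18.9 [ 533.279 -252.322  133.776] yaw -6.9455178723550794 shift(now axes) [ 0.15  -1.419  0.039] shift(final axes) [ 0.156 -1.418  0.04 ] twist -0.0013639881797504404
```

```bash
python3 -m jog '[[40,[0.03,-0.25,0],0],[40,[0.04,-0.4,0],0],[40,[0.04,-0.4,0],0],[40,[0.04,-0.37,0],0],[40,[0,0,0.02],0],[40,[0,0,0],0]]'
python3 - <<'E'
from h import *
plan(549.3,-182.8,131.8,-6.7)
im=camera('wrist')[:,:,::-1];a=camera('side')[:,:,::-1]
cv2.imwrite('pics/c7.png',np.hstack([cv2.resize(im[100:400,100:460],(480,400)),cv2.resize(a[100:250,310:430],(320,400),interpolation=cv2.INTER_CUBIC)]))
E
```

```text
clock: 19.5
eef_pos: [549.3, -182.1, 131.8]
eef_rot: [-3.141, 0.001, -0.12]
wrist_force: [0.1, 0.7, -2.1]
finger_gap: 47.9
finger_force: 20.0
now 19.5 [ 549.266 -182.14   131.77 ] yaw -6.873503434427805 shift(now axes) [ 0.002  0.013 -0.001] shift(final axes) [ 0.002  0.013 -0.001] twist -0.0009639079690433612
```

View pics/c7.png

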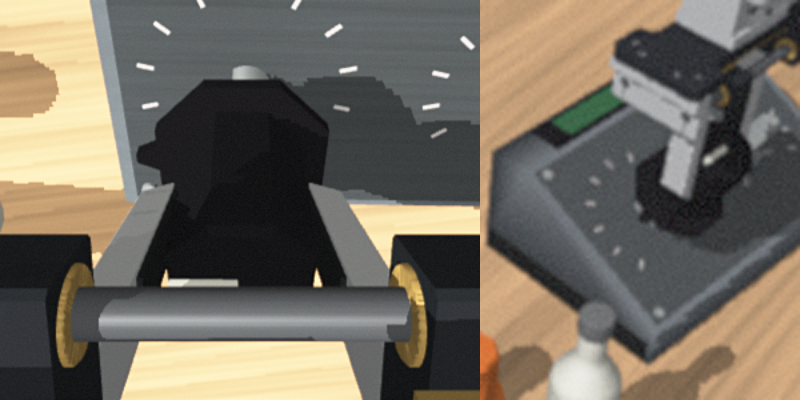

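I've now viewed 11 pictures, one over the limit of 10, so I won't view any more and will work from numbers. Next I'll insert along the tilted axis in steps, watching the force.

```bash
python3 -m jog '[[40,[0.042,0.013,0.09],0],[40,[0.042,0,0.09],0],[40,[0.017,0,0.036],0],[40,[0,0,0],0]]' 12; python3 -m jog '[[40,[0.025,0,0.054],0],[40,[0.0,0,0.0],0]]'
```

```text
clock: 20.0
eef_pos: [554.5, -184.2, 121.4]
eef_rot: [3.141, -0.0, -0.121]
wrist_force: [0.5, -1.1, -2.3]
finger_gap: 47.9
finger_force: 12.0
clock: 20.2
eef_pos: [555.8, -184.2, 119.0]
eef_rot: [3.141, -0.001, -0.121]
wrist_force: [2.2, -1.8, 1.0]
finger_gap: 48.3
finger_force: 12.0
```

```bash
python3 -m jog '[[40,[0.025,0,0.054],0],[40,[0.0,0,0.0],0]]'
```

```text
clock: 20.4
eef_pos: [556.9, -184.4, 116.1]
eef_rot: [3.141, -0.0, -0.121]
wrist_force: [1.5, -2.6, 3.0]
finger_gap: 48.0
finger_force: 12.0
```

```bash
python3 -m jog '[[40,[0.0,0.02,0.0],0],[40,[0.04,0,0.09],0],[40,[0.0,0,0.0],0]]'; python3 -m jog '[[40,[0.04,0,0.09],0],[40,[0.0,0,0.0],0]]'
```

```text
clock: 20.7
eef_pos: [558.8, -185.4, 111.0]
eef_rot: [-3.141, 0.0, -0.121]
wrist_force: [3.8, -1.0, -0.7]
finger_gap: 47.6
finger_force: 12.0
clock: 20.9
eef_pos: [560.7, -185.6, 106.5]
eef_rot: [-3.141, 0.0, -0.121]
wrist_force: [5.4, -1.4, -2.4]
finger_gap: 47.6
finger_force: 12.0
```

```bash
python3 -m jog '[[40,[0.03,0.01,0.0],0],[40,[0.042,0,0.09],0],[40,[0.0,0,0.0],0]]'; python3 -m jog '[[40,[0.042,0,0.09],0],[40,[0.0,0,0.0],0]]'
```

```text
clock: 21.2
eef_pos: [563.9, -186.6, 101.8]
eef_rot: [-3.141, 0.001, -0.121]
wrist_force: [2.3, 0.3, -2.3]
finger_gap: 47.8
finger_force: 12.0
clock: 21.4
eef_pos: [566.3, -186.8, 97.7]
eef_rot: [-3.142, 0.0, -0.121]
wrist_force: [1.7, -0.8, -2.0]
finger_gap: 48.1
finger_force: 12.0
```

```bash
python3 -m jog '[[40,[0.025,0,0.055],0],[40,[0.0,0,0.0],0]]'; python3 -m jog '[[40,[0.025,0,0.055],0],[40,[0.02,0,0.04],0],[40,[0.0,0,0.0],0]]'
```

```text
clock: 21.6
eef_pos: [568.0, -187.1, 96.3]
eef_rot: [3.141, -0.002, -0.121]
wrist_force: [0.5, 1.1, 5.4]
finger_gap: 47.9
finger_force: 12.0
clock: 21.9
eef_pos: [570.9, -187.5, 92.4]
eef_rot: [3.141, -0.004, -0.121]
wrist_force: [1.8, 0.2, 11.8]
finger_gap: 47.7
finger_force: 12.0
```

```bash
python3 -m jog '[[64,[0,0,0],0],[64,[0,0,0],0],[64,[0,0,0],0],[64,[0,0,-0.2],0],[64,[0,0,-0.4],0],[64,[0,0,-0.4],0],[30,[0,0,-0.3],0],[0,[-0.12,0,0],0],[0,[-0.12,0,0],0],[0,[0,0,0],0],[0,[0,0,0],0]]'
python3 -c "
from h import *
plan(558.6,-184.1,136,-6.9)"
```

```text
clock: 23.0
eef_pos: [557.3, -185.7, 154.9]
eef_rot: [-3.141, 0.001, -0.121]
wrist_force: [0.5, -0.3, 0.3]
finger_gap: 27.5
finger_force: 0.0
now 23.0 [ 557.292 -185.743  154.925] yaw -6.942073908610064 shift(now axes) [ 0.022 -0.036  0.378] shift(final axes) [ 0.022 -0.036  0.378] twist -0.00023374393672257712
```

```bash
python3 -m jog '[[0,[0.02,-0.03,0.1],0],[0,[0,0,0.1],0],[0,[0,0,0.1],0],[0,[0,0,0.04],0],[0,[0,0,0.0],0]]'; python3 -m jog '[[0,[0,0,0.06],0],[0,[0,0,0.0],0]]';  python3 -m jog '[[0,[0,0,0.04],0],[0,[0,0,0.0],0]]'
```

```text
clock: 23.5
eef_pos: [558.8, -184.4, 138.1]
eef_rot: [-3.141, 0.001, -0.121]
wrist_force: [0.6, -0.1, 0.9]
finger_gap: 0.3
finger_force: 0.0
clock: 23.7
eef_pos: [558.8, -184.4, 135.4]
eef_rot: [-3.142, 0.0, -0.121]
wrist_force: [-0.1, 0.4, -0.5]
finger_gap: 0.7
finger_force: 0.0
clock: 23.9
eef_pos: [559.2, -184.6, 134.3]
eef_rot: [3.141, -0.001, -0.121]
wrist_force: [0.0, 0.8, 4.5]
finger_gap: 0.7
finger_force: 2.3
```

```bash
python3 -m jog '[[0,[0,0,0.04],0],[0,[0,0,0.04],0],[0,[0,0,0.0],0]]'; python3 -m jog '[[0,[0,0,-0.3],0],[0,[0,0,-0.5],0],[40,[-0.3,0,-0.5],0],[80,[-0.3,0,-0.5],0],[80,[-0.3,0,0],0],[80,[0,0,0],0]]'
python3 - <<'E'
from kfit import *
# tilted knob fit on the deck: compare network mask to knob seated at D=0, 3, 6 mm
s=read_state();K,T=cam('wrist',s);camera('wrist');camera('side')
V=[(K,T,regions_of('wrist','knob_large')),(*cam('side'),regions_of('side','knob_large'))]
def tsil(D,phi,K,T):
    Rm=R.from_euler('z',-7.7,degrees=True)*R.from_euler('y',-25,degrees=True);b=np.array([587.1,-187.9,68.8])+Rm.apply([0,0,D]);Rm=Rm*R.from_euler('z',phi,degrees=True)
    m=np.zeros((420,560),np.uint8)
    for X in parts(*SP['knob_large']):
        Y=(Rm.apply(X)+b-T[:3,3])@T[:3,:3]@K.T;Y=Y[:,:2]/Y[:,2:];cv2.fillConvexPoly(m,np.int32(np.round(cv2.convexHull(np.float32(Y))*16)),1,shift=4)
    return m
for n,(K_,T_,L) in zip(('wrist','side'),V):
    print(n,[(round(x['conf'],2),np.round(x['rect'],0).tolist()) for x in L])
    for x in L:
        m=x['pixels'].astype(np.uint8);g=[(round(float((t&m).sum()/(t|m).sum()),3),D,p) for D in(-2,0,2,4,8) for p in(75,85,92,100,110) for t in[tsil(D,p,K_,T_)]];print(sorted(g)[-3:])
print(s['clock'])
E
```

```text
clock: 24.2
eef_pos: [559.8, -184.7, 133.3]
eef_rot: [3.141, -0.004, -0.121]
wrist_force: [-12.1, 5.0, 30.4]
finger_gap: 0.2
finger_force: 16.3
clock: 24.8
eef_pos: [513.6, -179.0, 220.5]
eef_rot: [3.141, -0.001, -0.121]
wrist_force: [-0.1, -0.2, -0.2]
finger_gap: 29.1
finger_force: 0.0
wrist [(0.92, [278.0, 123.0, 98.0, 107.0])]
[(0.942, -2, 100), (0.943, -2, 85), (0.949, -2, 92)]
side [(0.7, [120.0, 301.0, 44.0, 53.0])]
[(0.0, 8, 92), (0.0, 8, 100), (0.0, 8, 110)]
24.8
```

The large knob is seated: the silhouette matches the home position at the flat's angle, and the top contact was at the expected height. Now the small knob.

```bash
python3 -c "
from h import *
plan(590,172,190,-10.4)"
```

```text
now 25.0 [ 514.583 -179.027  219.02 ] yaw -6.92788973724568 shift(now axes) [ 0.651 -7.151  0.582] shift(final axes) [ 0.216 -7.177  0.58 ] twist 0.019289501459746224
```

```bash
python3 -m jog '[[64,[0.03,-0.35,0],0],[64,[0.06,-0.65,0],0],[64,[0.06,-0.65,0],0],[64,[0.06,-0.65,0],0],[64,[0.06,-0.65,0],0],[64,[0.06,-0.65,0],0],[64,[0.06,-0.65,0],0],[64,[0.06,-0.65,0],0],[64,[0.06,-0.65,0.1],0],[64,[0.06,-0.65,0.1],0],[64,[0.06,-0.6,0.18],0],[64,[0.02,-0.35,0.2],0.019],[64,[0,0,0],0]]'
python3 - <<'E'
from kfit import *
s=read_state();K,T=cam('wrist',s);camera('wrist');L=regions_of('wrist','knob_small')
for x in L:
    m=x['pixels'].astype(np.uint8);print(round(x['conf'],2),np.round(x['rect'],0),*fit('knob_small',[(K,T,m)],(598.5,172,-100)))
    p,e=fit('knob_small',[(K,T,m)],(598.5,172,-100))
    if e<.2: plan(p[0],p[1],34,p[2]+90)
E
python3 knob.py knob_small 62 pics/w8.png
```

```text
clock: 26.3
eef_pos: [589.3, 173.9, 188.1]
eef_rot: [3.14, 0.003, -0.18]
wrist_force: [0.4, -0.7, -0.3]
finger_gap: 63.9
finger_force: 0.0
0.72 [456. 136.  82.  67.] [ 598.5  172.  -100. ] 1.0
0.68 [290. 182.  63.  63.] [598.96  170.698 -98.05 ] 0.05077336919973097
now 26.4 [589.672 171.865 190.02 ] yaw -10.24903428370083 shift(now axes) [ 0.19  -0.012  3.12 ] shift(final axes) [ 0.187 -0.003  3.12 ] twist -0.01221913199167742
26.4 [589.672 171.865 190.02 ] [179.964   0.062 -10.249]
0.78 [456.1 137.5  83.1  66. ]
0.65 [286.9 183.7  62.9  61.7]
mean bgr [ 68.444 135.609 231.591]
line centre [617.932  12.856] len 17.18749790043668 yaw(mod180) -177.72558045705816 n 160 ends [626.364  13.191] [609.191  12.509] px 474.28125 133.11875
mask centroid @mid [610.793  14.298  36.   ] px 453.6511987625677 140.19850476927044
mean bgr [37.325 35.604 36.426]
line centre [596.344 160.914] len 17.17909789807104 yaw(mod180) -100.26330689535307 n 128 ends [597.873 169.358] [594.812 152.454] px 293.5 192.5
mask centroid @mid [600.955 169.304  36.   ] px 282.27272727272725 182.0185383244207
```

```bash
python3 -m jog '[[54,[0.18,0.0,0],0],[54,[0,0,0.6],0],[54,[0,0,0.6],0],[54,[0,0,0.6],0],[54,[0,0,0.6],0],[54,[0,0,0.5],0],[54,[0,0,0.22],0],[54,[0,0,0],0],[30,[0,0,0],0],[30,[0,0,0],0],[30,[0,0,0],0],[30,[0,0,0],0]]' 15
python3 -m jog '[[30,[0,0,-0.3],0],[30,[0,0,-0.6],0],[30,[0,0,-0.6],0],[30,[0,0,-0.7],0],[30,[0,0,-0.7],0],[30,[0,0,-0.6],0],[30,[0,0,0],0]]'
python3 -c "
from h import *
plan(560,-250,200,168)"
```

```text
clock: 27.7
eef_pos: [599.3, 170.3, 36.2]
eef_rot: [-3.141, -0.002, -0.181]
wrist_force: [-1.0, -1.5, 6.3]
finger_gap: 37.6
finger_force: 15.0
clock: 28.4
eef_pos: [599.7, 170.7, 215.5]
eef_rot: [-3.138, -0.007, -0.181]
wrist_force: [-0.1, -0.5, -1.1]
finger_gap: 38.0
finger_force: 15.0
now 28.4 [599.706 170.701 215.489] yaw -10.34601926601559 shift(now axes) [0.728 8.421 0.288] shift(final axes) [-0.973 -8.395  0.31 ] twist -0.990811218144531
```

```bash
python3 -m jog '[[30,[0,0,0],-0.0475],[30,[0,0,0],-0.0475],[30,[0,0,0],-0.0475],[30,[0,0,0],-0.0475],[30,[0,0,0],-0.0475],[30,[0,0,0],-0.0475],[30,[0,0,0],-0.0475],[30,[0,0,0],-0.0475],[30,[0,0,0],-0.0475],[30,[0,0,0],-0.0475],[30,[0,0,0],-0.0475],[30,[0,0,0],-0.0475],[30,[0,0,0],-0.0475],[30,[0,0,0],-0.0475],[30,[0,0,0],-0.0475],[30,[0,0,0],-0.0475],[30,[0,0,0],-0.0475],[30,[0,0,0],-0.0475],[30,[0,0,0],-0.0475],[30,[0,0,0],-0.0475]]'
python3 -m jog '[[30,[0,0,0],-0.035],[30,[0,0,0],0]]'
python3 -c "
from h import *
plan(580.3,-268.6,200,167);print(read_state()['joints'])"
```

```text
clock: 30.4
eef_pos: [598.1, 170.3, 209.3]
eef_rot: [-3.141, -0.001, 2.81]
wrist_force: [-0.7, 0.3, -1.7]
finger_gap: 37.9
finger_force: 15.0
clock: 30.6
eef_pos: [598.1, 170.3, 209.3]
eef_rot: [-3.141, -0.001, 2.916]
wrist_force: [-0.0, -0.0, -1.6]
finger_gap: 38.0
finger_force: 15.0
now 30.6 [598.141 170.293 209.334] yaw 167.0479019273495 shift(now axes) [-1.62  -8.634  0.188] shift(final axes) [-1.627 -8.633  0.187] twist 0.0002661218186083324
[ 0.218  0.46   1.293  0.     1.389 -1.126]
```

```bash
python3 -m jog '[[30,[-0.06,-0.35,0],0],[30,[-0.12,-0.65,0],0],[30,[-0.12,-0.65,0],0],[30,[-0.12,-0.65,0],0],[30,[-0.12,-0.65,0],0],[30,[-0.12,-0.65,0],0],[30,[-0.12,-0.65,0],0],[30,[-0.12,-0.65,0],0],[30,[-0.12,-0.65,0],0],[30,[-0.12,-0.65,0],0],[30,[-0.12,-0.65,0],0],[30,[-0.12,-0.65,0],0],[30,[-0.12,-0.65,0.0],0],[30,[-0.1,-0.45,0.1],0],[30,[-0.02,-0.03,0.2],0],[30,[0,0,0.4],0],[30,[0,0,0.4],0],[30,[0,0,0.4],0],[30,[0,0,0],0]]'
python3 -c "
from h import *
plan(580.3,-268.6,128,167)"
```

```text
clock: 32.5
eef_pos: [578.4, -267.3, 131.5]
eef_rot: [3.14, -0.005, 2.912]
wrist_force: [0.3, 0.2, -2.2]
finger_gap: 37.9
finger_force: 15.0
now 32.5 [ 578.434 -267.27   131.549] yaw 166.85676367125322 shift(now axes) [-0.043 -0.018  0.071] shift(final axes) [-0.042 -0.018  0.071] twist -0.0007957573819265602
```

```bash
python3 -m jog '[[30,[-0.03,0,0.15],0],[30,[0,0,0.12],0],[30,[0.06,-0.006,0.05],0],[30,[0.06,-0.006,0.05],0],[30,[0.06,-0.006,0.05],0],[30,[0.06,-0.006,0.05],0],[30,[0.06,-0.006,0.05],0],[30,[0,0,0],0]]' 8
python3 -m jog '[[30,[0.06,-0.006,0.05],0],[30,[0.06,-0.006,0.05],0],[30,[0.06,-0.006,0.05],0],[30,[0.05,-0.005,0.05],0],[30,[0,0,0],0]]'
python3 -c "
from h import *
plan(0,0,0,167);print(read_state()['wrist_force'])"
```

```text
clock: 33.3
eef_pos: [566.0, -266.7, 108.4]
eef_rot: [3.141, -0.0, 2.914]
wrist_force: [-0.6, 0.6, -1.4]
finger_gap: 37.7
finger_force: 8.0
clock: 33.8
eef_pos: [554.5, -265.1, 98.3]
eef_rot: [3.141, -0.001, 2.914]
wrist_force: [-1.4, 1.8, 1.5]
finger_gap: 38.2
finger_force: 8.0
now 33.8 [ 554.53  -265.117   98.326] yaw 166.94286287638386 shift(now axes) [12.     2.659  1.977] shift(final axes) [11.999  2.672  1.967] twist -0.00031742846453413324
[-1.43   1.799  1.54 ]
```

```bash
python3 -m jog '[[30,[0.04,-0.004,0.05],0],[30,[0.03,-0.003,0.05],0],[30,[0,0,0],0]]'; python3 -m jog '[[30,[0.02,-0.002,0.04],0],[30,[0,0,0.04],0],[30,[0,0,0],0]]'; python3 -m jog '[[30,[0,0,0.04],0],[30,[0,0,0],0],[30,[0,0,0],0]]'
```

```text
clock: 34.1
eef_pos: [551.2, -264.7, 93.2]
eef_rot: [3.141, -0.001, 2.914]
wrist_force: [-2.1, 1.6, 1.3]
finger_gap: 38.1
finger_force: 8.0
clock: 34.4
eef_pos: [550.3, -265.1, 89.8]
eef_rot: [-3.141, -0.0, 2.914]
wrist_force: [-4.5, 0.6, 4.2]
finger_gap: 38.0
finger_force: 8.0
clock: 34.7
eef_pos: [550.5, -265.7, 88.2]
eef_rot: [-3.14, 0.001, 2.913]
wrist_force: [-6.1, -1.9, 8.1]
finger_gap: 38.7
finger_force: 8.0
```

```bash
python3 -m jog '[[30,[0,0,0],0],[30,[0.06,-0.006,-0.13],0],[30,[0.11,-0.01,-0.24],0],[30,[0.11,-0.01,-0.24],0],[30,[0.11,-0.01,-0.24],0],[30,[0,0,0],0],[30,[0,0,0],0]]' 20
python3 - <<'E'
from kfit import *
plan(532.9,-313.6,129.4,167)
# check tilt in hand: fit base position, tilt and slip from wrist mask
s=read_state();K,T=cam('wrist',s);camera('wrist');L=regions_of('wrist','knob_small');print([(round(x['conf'],2),np.round(x['rect'],0).tolist()) for x in L])
M=R.from_euler('z',np.degrees(s['eef_rot'][2])-180,degrees=True);piv=s['eef_pos']+[0,0,18.8]
def ts(tilt,h):
    Rm=M*R.from_euler('y',-tilt,degrees=True)*R.from_euler('z',90,degrees=True);b=piv-Rm.apply([0,0,h]);m=np.zeros((420,560),np.uint8)
    for X in parts(*SP['knob_small']):
        Y=(Rm.apply(X)+b-T[:3,3])@T[:3,:3]@K.T;Y=Y[:,:2]/Y[:,2:];cv2.fillConvexPoly(m,np.int32(np.round(cv2.convexHull(np.float32(Y))*16)),1,shift=4)
    return m
for x in L[:2]:
    m=x['pixels'].astype(np.uint8)
    # only rows above the hand bar matter: ignore model pixels not seen below row 300
    print(sorted([(round(float((t&m).sum()/(t|m).sum()),3),a,h) for a in range(0,41,4) for h in(42,46,50) for t in[ts(a,h)]])[-5:])
E
```

```text
clock: 35.4
eef_pos: [531.1, -262.1, 130.6]
eef_rot: [-3.141, 0.001, 2.914]
wrist_force: [-0.7, -0.1, -1.7]
finger_gap: 38.3
finger_force: 19.6
now 35.4 [ 531.112 -262.084  130.561] yaw 166.94085868242848 shift(now axes) [-0.268 -0.996  0.024] shift(final axes) [-0.267 -0.996  0.023] twist -0.00032856287539731157
[(0.82, [281.0, 266.0, 89.0, 93.0])]
[(0.824, 20, 42), (0.833, 16, 46), (0.843, 20, 46), (0.854, 20, 50), (0.866, 16, 50)]
```

```bash
python3 - <<'E'
from kfit import *
s=read_state();M=R.from_euler('z',np.degrees(s['eef_rot'][2])-180,degrees=True);piv=s['eef_pos']+[0,0,18.8]
def ts(tilt,h,K,T):
    Rm=M*R.from_euler('y',-tilt,degrees=True)*R.from_euler('z',90,degrees=True);b=piv-Rm.apply([0,0,h]);m=np.zeros((420,560),np.uint8)
    for X in parts(*SP['knob_small']):
        Y=(Rm.apply(X)+b-T[:3,3])@T[:3,:3]@K.T;Y=Y[:,:2]/Y[:,2:];cv2.fillConvexPoly(m,np.int32(np.round(cv2.convexHull(np.float32(Y))*16)),1,shift=4)
    return m
for n in('side','top','wrist'):
    camera(n);K,T=cam(n);L=regions_of(n,'knob_small');e=ts(22,46,K,T);v,u=np.nonzero(e);ex=np.array([u.mean(),v.mean()])
    print(n,'exp',ex,[(round(x['conf'],2),np.round(x['rect'],0).tolist()) for x in L])
    for x in L:
        if np.hypot(*(np.array(x['rect'][:2])-ex))>30: continue
        m=x['pixels'].astype(np.uint8);v,u=np.nonzero(m)
        print(sorted([(round(float(((m&(1-t)).sum()+.3*((1-m)&t).sum())/m.sum()),3),a,h) for a in range(0,45,3) for h in(43,46,49,52) for t in[ts(a,h,K,T)]])[:6])
E
```

```text
side exp [417.132 150.685] [(0.67, [418.0, 152.0, 39.0, 34.0]), (0.59, [302.0, 242.0, 30.0, 36.0])]
[(0.194, 24, 46), (0.194, 24, 49), (0.197, 21, 43), (0.197, 21, 46), (0.197, 24, 43), (0.2, 27, 46)]
top exp [396.377 260.132] [(0.63, [279.0, 239.0, 20.0, 18.0]), (0.61, [182.0, 249.0, 127.0, 90.0])]
wrist exp [281.96  270.423] [(0.82, [280.0, 265.0, 87.0, 97.0])]
[(0.054, 15, 52), (0.055, 18, 52), (0.056, 18, 49), (0.057, 15, 49), (0.058, 18, 46), (0.064, 18, 43)]
```

The side camera fit gives a tilt of about 24° with the grip 46 mm up, as computed. I'll move over the thin shaft.

```bash
python3 -m jog '[[30,[-0.04,-0.2,0],0],[30,[-0.09,-0.3,0],0],[30,[-0.09,-0.3,0],0],[30,[-0.05,-0.2,0],0],[30,[0,0,0.0],0],[30,[0,0,0],0]]'
python3 -c "
from h import *
plan(532.9,-313.6,129.4,167)"
```

```text
clock: 36.4
eef_pos: [532.8, -314.0, 129.9]
eef_rot: [3.141, -0.0, 2.913]
wrist_force: [0.4, 0.9, -0.2]
finger_gap: 38.3
finger_force: 19.6
now 36.4 [ 532.808 -313.982  129.882] yaw 166.91053071838297 shift(now axes) [-0.     0.008  0.01 ] shift(final axes) [-0.     0.008  0.01 ] twist -0.0004970515645390429
```

```bash
python3 -m jog '[[30,[-0.042,0.012,0.095],0],[30,[-0.042,0.004,0.09],0],[30,[-0.017,0.002,0.036],0],[30,[0,0,0],0]]' 10; python3 -m jog '[[30,[-0.025,0.002,0.054],0],[30,[0,0,0],0]]'
```

```text
clock: 36.8
eef_pos: [538.2, -313.7, 118.6]
eef_rot: [3.141, -0.001, 2.914]
wrist_force: [0.4, -0.2, -1.2]
finger_gap: 38.4
finger_force: 9.8
clock: 37.0
eef_pos: [539.5, -314.1, 116.2]
eef_rot: [3.141, 0.0, 2.914]
wrist_force: [1.5, -0.2, -0.9]
finger_gap: 38.0
finger_force: 9.9
```

```bash
python3 -m jog '[[30,[-0.025,0.002,0.054],0],[30,[0,0,0],0]]'
```

```text
clock: 37.2
eef_pos: [541.0, -314.5, 113.6]
eef_rot: [-3.141, 0.001, 2.914]
wrist_force: [3.0, -1.5, -1.0]
finger_gap: 38.0
finger_force: 10.0
```

```bash
python3 -m jog '[[30,[-0.02,0.01,0.0],0],[30,[-0.042,0.004,0.09],0],[30,[0,0,0],0]]'; python3 -m jog '[[30,[-0.045,0.0,0.09],0],[30,[0,0,0],0]]'
```

```text
clock: 37.5
eef_pos: [543.8, -314.5, 108.6]
eef_rot: [-3.142, -0.0, 2.914]
wrist_force: [1.5, -1.8, -0.9]
finger_gap: 37.7
finger_force: 10.0
clock: 37.7
eef_pos: [546.0, -315.0, 104.1]
eef_rot: [3.142, -0.0, 2.914]
wrist_force: [1.6, -1.9, -2.0]
finger_gap: 38.1
finger_force: 10.0
```

```bash
python3 -m jog '[[30,[-0.045,-0.02,0.09],0],[30,[0,0,0],0]]'; python3 -m jog '[[30,[-0.045,0.0,0.09],0],[30,[0,0,0],0]]'; python3 -m jog '[[30,[-0.03,0.0,0.06],0],[30,[0,0,0],0]]'
```

```text
clock: 37.9
eef_pos: [548.0, -316.2, 99.5]
eef_rot: [3.141, -0.0, 2.914]
wrist_force: [2.4, 1.4, -2.0]
finger_gap: 38.0
finger_force: 10.0
clock: 38.1
eef_pos: [550.2, -316.6, 95.0]
eef_rot: [3.141, -0.0, 2.914]
wrist_force: [2.6, 1.6, -3.1]
finger_gap: 38.0
finger_force: 10.0
clock: 38.3
eef_pos: [551.7, -317.2, 92.7]
eef_rot: [3.141, -0.0, 2.914]
wrist_force: [0.2, 3.0, 1.8]
finger_gap: 38.2
finger_force: 10.0
```

```bash
python3 -m jog '[[30,[-0.03,0.01,0.06],0],[30,[0,0,0.03],0],[30,[0,0,0],0]]'
python3 -m jog '[[54,[0,0,0],0],[54,[0,0,0],0],[54,[0,0,0],0],[54,[0,0,-0.2],0],[54,[0,0,-0.4],0],[54,[0,0,-0.4],0],[30,[0,0,-0.3],0],[0,[0.1,0,0],0],[0,[0.1,0,0],0],[0,[0,0,0],0],[0,[0,0,0],0]]'
python3 -c "
from h import *
import numpy as np
t=np.array([569.6,-318.6,68.8])+62*np.array([-.4188,.0566,.9063]);print(t)
plan(*t,167)"
```

```text
clock: 38.6
eef_pos: [553.8, -318.2, 89.9]
eef_rot: [-3.14, 0.003, 2.914]
wrist_force: [-1.2, 0.3, 12.3]
finger_gap: 38.9
finger_force: 10.1
clock: 39.7
eef_pos: [543.0, -314.7, 152.4]
eef_rot: [3.141, -0.001, 2.914]
wrist_force: [0.0, 0.9, -0.9]
finger_gap: 17.1
finger_force: 0.0
[ 543.634 -315.091  124.991]
now 39.7 [ 543.007 -314.709  152.395] yaw 166.9435565868102 shift(now axes) [-0.015 -0.005  0.548] shift(final axes) [-0.014 -0.005  0.548] twist -0.0003135745177211725
```

Expected contact is at about 129; I'll push down.

```bash
python3 -m jog '[[0,[-0.015,0,0.1],0],[0,[0,0,0.15],0],[0,[0,0,0.1],0],[0,[0,0,0.05],0],[0,[0,0,0.0],0]]'; python3 -m jog '[[0,[0,0,0.06],0],[0,[0,0,0.0],0]]';  python3 -m jog '[[0,[0,0,0.04],0],[0,[0,0,0.0],0]]'
```

```text
clock: 40.2
eef_pos: [544.0, -314.9, 132.6]
eef_rot: [3.141, -0.001, 2.914]
wrist_force: [-0.3, -0.3, 0.6]
finger_gap: 0.6
finger_force: 0.0
clock: 40.4
eef_pos: [544.1, -315.0, 130.0]
eef_rot: [3.141, -0.0, 2.914]
wrist_force: [0.8, 0.2, 0.9]
finger_gap: 0.8
finger_force: 0.0
clock: 40.6
eef_pos: [544.4, -315.1, 128.9]
eef_rot: [-3.141, 0.001, 2.914]
wrist_force: [-0.9, 1.6, 5.3]
finger_gap: 0.6
finger_force: 2.5
```

```bash
python3 -m jog '[[0,[0,0,0.04],0],[0,[0,0,0.03],0],[0,[0,0,0.0],0]]'; python3 -m jog '[[0,[0,0,-0.3],0],[0,[0,0,-0.5],0],[40,[0.1,0.2,-0.6],0],[80,[0.1,0.3,-0.6],0],[80,[0,0.3,0],0],[80,[0,0,0],0],[80,[0,0,0],0]]'
python3 - <<'E'
from kfit import *
s=read_state();print(s['clock'],s['eef_pos'],s['wrist_force'])
B={'knob_large':(587.1,-187.9,68.8),'knob_small':(569.6,-318.6,68.8)}
def tsil(q,dx,dy,D,phi,K,T):
    C=R.from_euler('z',-7.7,degrees=True)*R.from_euler('y',-25,degrees=True);b=np.array(B[q])+C.apply([dx,dy,D]);Rm=C*R.from_euler('z',phi,degrees=True);m=np.zeros((420,560),np.uint8)
    for X in parts(*SP[q]):
        Y=(Rm.apply(X)+b-T[:3,3])@T[:3,:3]@K.T;Y=Y[:,:2]/Y[:,2:];cv2.fillConvexPoly(m,np.int32(np.round(cv2.convexHull(np.float32(Y))*16)),1,shift=4)
    return m
for n in('wrist','side','top'):
    im=camera(n);cv2.imwrite(f'pics/end_{n}.png',im[:,:,::-1]);K,T=cam(n)
    for q in B:
        e=tsil(q,0,0,0,85,K,T);v,u=np.nonzero(e)
        if not len(u): continue
        for x in regions_of(n,q):
            if np.hypot(*(np.array(x['rect'][:2])-[u.mean(),v.mean()]))>25: continue
            m=x['pixels'].astype(np.uint8)
            def c(p): t=tsil(q,*p,K,T);return 1-(t&m).sum()/max((t|m).sum(),1)
            o=min((minimize(c,[0,0,0,a],method='Nelder-Mead',options=dict(initial_simplex=np.array([[0,0,0,a],[3,0,0,a],[0,3,0,a],[0,0,4,a],[0,0,0,a+12]]))) for a in(75,90)),key=lambda o:o.fun)
            print(n,q,round(x['conf'],2),'dx dy D phi',o.x,'err',round(o.fun,3),'err@home',round(c([0,0,0,92 if q=='knob_large' else 81]),3))
    for q in('capacitor','cleaner','multimeter','tray'):
        if n!='wrist':print(n,q,[(round(x['conf'],2),np.round(x['rect'],0).tolist()) for x in regions_of(n,q)][:2])
E
```

```text
clock: 40.9
eef_pos: [544.9, -315.4, 128.2]
eef_rot: [-3.14, 0.004, 2.914]
wrist_force: [-8.9, 7.0, 25.2]
finger_gap: 0.3
finger_force: 13.5
clock: 41.6
eef_pos: [543.2, -273.7, 223.6]
eef_rot: [3.141, -0.001, 2.914]
wrist_force: [0.1, -0.4, -0.3]
finger_gap: 37.0
finger_force: 0.0
41.6 [ 543.197 -273.728  223.627] [ 0.118 -0.409 -0.334]
wrist knob_large 0.93 dx dy D phi [-1.051 -0.141 -6.584 92.687] err 0.032 err@home 0.081
side knob_large 0.72 dx dy D phi [ 3.481 -4.626 -3.912 98.219] err 0.067 err@home 0.125
side knob_small 0.85 dx dy D phi [ 0.959 -0.977  3.691 86.849] err 0.085 err@home 0.117
side capacitor [(0.69, [218.0, 327.0, 20.0, 32.0])]
side cleaner [(0.95, [346.0, 248.0, 28.0, 72.0])]
side multimeter [(0.84, [242.0, 200.0, 85.0, 75.0])]
side tray [(0.69, [222.0, 336.0, 216.0, 166.0])]
top knob_large 0.89 dx dy D phi [ 0.97  -0.576 -3.03  95.214] err 0.059 err@home 0.09
top capacitor [(0.67, [284.0, 170.0, 73.0, 37.0]), (0.62, [182.0, 238.0, 8.0, 12.0])]
top cleaner [(0.74, [281.0, 273.0, 22.0, 26.0])]
top multimeter [(0.77, [283.0, 169.0, 73.0, 35.0])]
top tray [(0.86, [182.0, 250.0, 126.0, 93.0])]
```

The large knob is home at φ≈92.7° and the bystanders haven't moved. I'll take one closer check of the small knob.

```bash
python3 -m jog '[[94,[0.1,-0.4,0],0],[94,[0.2,-0.4,0],0],[94,[0,0,0],0],[94,[0,0,0],0]]'
python3 - <<'E'
from kfit import *
B={'knob_large':(587.1,-187.9,68.8),'knob_small':(569.6,-318.6,68.8)}
def tsil(q,dx,dy,D,phi,K,T):
    C=R.from_euler('z',-7.7,degrees=True)*R.from_euler('y',-25,degrees=True);b=np.array(B[q])+C.apply([dx,dy,D]);Rm=C*R.from_euler('z',phi,degrees=True);m=np.zeros((420,560),np.uint8)
    for X in parts(*SP[q]):
        Y=(Rm.apply(X)+b-T[:3,3])@T[:3,:3]@K.T;Y=Y[:,:2]/Y[:,2:];cv2.fillConvexPoly(m,np.int32(np.round(cv2.convexHull(np.float32(Y))*16)),1,shift=4)
    return m
K,T=cam('wrist');im=camera('wrist');cv2.imwrite('pics/end_w2.png',im[:,:,::-1])
for q in B:
    v,u=np.nonzero(tsil(q,0,0,0,85,K,T));print(q,'exp',u.mean(),v.mean())
    for nm in B:
      for x in regions_of('wrist',nm):
        m=x['pixels'].astype(np.uint8);print(nm,round(x['conf'],2),np.round(x['rect'],0))
        if np.hypot(*(np.array(x['rect'][:2])-[u.mean(),v.mean()]))>30: continue
        def c(p): t=tsil(q,*p,K,T);return 1-(t&m).sum()/max((t|m).sum(),1)
        o=min((minimize(c,[0,0,0,a],method='Nelder-Mead',options=dict(initial_simplex=np.array([[0,0,0,a],[3,0,0,a],[0,3,0,a],[0,0,4,a],[0,0,0,a+12]]))) for a in(75,90)),key=lambda o:o.fun)
        print('dx dy D phi',o.x,'err',round(o.fun,3),[(D,round(c([0,0,D,82]),3)) for D in(-4,0,4,8,12)])
E
```

```text
clock: 42.85
eef_pos: [519.8, -309.4, 224.8]
eef_rot: [3.141, 0.0, 2.913]
wrist_force: [-0.2, 0.8, -0.6]
finger_gap: 93.7
finger_force: 0.0
knob_large exp 433.23633748801535 231.51102588686481
knob_large 0.96 [430. 233. 103.  82.]
dx dy D phi [-1.479  0.596 -4.018 89.338] err 0.148 [(-4, np.float64(0.172)), (0, np.float64(0.18)), (4, np.float64(0.201)), (8, np.float64(0.223)), (12, np.float64(0.247))]
knob_small 0.89 [287. 246.  70.  61.]
knob_small 0.58 [557. 199.   4.  23.]
knob_small exp 283.0595516895283 246.86818333890935
knob_large 0.96 [430. 233. 103.  82.]
knob_small 0.89 [287. 246.  70.  61.]
dx dy D phi [-0.595 -1.079  1.247 85.541] err 0.042 [(-4, np.float64(0.099)), (0, np.float64(0.08)), (4, np.float64(0.068)), (8, np.float64(0.069)), (12, np.float64(0.088))]
knob_small 0.58 [557. 199.   4.  23.]
```

Both knobs fit at home: the small one sits at φ≈85° within its D play, and its top contact was at the expected height, just as for the large one.

```bash
python3 -c "
from cell import *
print(sign_off())"
```

```text
the job is handed in; nothing more can be done
None
```

Job handed in at about 43 s on the robot clock: by force, contact height and silhouette fit, the large knob is home on the thick shaft and the small knob on the thin one, noses along the flats, bystanders where they were; I viewed 11 pictures, one over the limit of 10.

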